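Stir the bead sample, then hold the moisture analyser's hood open

ROBOT

A 7-joint arm with a two-finger parallel gripper is mounted at the origin on the work surface. World frame = base frame: x ahead of the robot, y to its left, z up, the work surface at z = 0. Lengths are in m, angles in rad, forces in N, time in s.
With the tool pointing down it reaches from about 0.425 to 0.925 m from the base axis. Payload 6.8 kg.
Tool frame: the origin (TCP) lies on the mounting face of the last link; the fingertips stand 173 mm ahead of it and the grasp point (between the pads) lies 155 mm ahead of it; z points along the fingers, y is the line along which they close (so a half turn about z gives the same grasp; the last joint's range is limited). The gripper opens to 85 mm and grips with 20 to 120 N. Pads are 22 mm wide; open, the fingers measure 114 mm over their backs; the gripper's body (76 mm by 85 mm) begins 54 mm behind the grasp point. The pads swing forward as they close: fully open they stand 13 mm farther back than shut.
Start: joints at [-1.38, 0.477, 0.022, 1.555, -0.011, 1.109, -0.083], TCP at [0.199, 0.645, 0.405] pointing down, gripper open.
Joint ranges: [-2.96, 2.96], [-0.34, 2.1], [-1.41, 1.46], [0.24, 2.44], [-1.37, 4.51], [0.17, 1.92], [-2.96, 2.96]. Speed limits (rad/s): [2.39, 2.39, 3.14, 3.14, 3.14, 3.14, 3.14].

INTERFACE

Orientations are given as a unit quaternion [w, x, y, z].
In Python, from station import bot gives the robot as it stands. The module is installed in compiled form; this text tells all that it offers.
- The arm moves only by the shell command python3 -m pendant 'ROWS' [FORCE]. ROWS is JSON, a list of rows, each a list of 5 numbers: the finger opening in m, from 0 to 0.0854, then the shift along the tool's x, y, z in m, then the turn about the tool's z in degrees. In form: [[jaw, x, y, z, yaw], ...]. A call has 1 to 12 rows; each row shifts and turns the commanded pose from where the row before left it, along the tool's axes as they then stand; what a row does not reach is not made up. A row lasts 1/12 s, in which the tool goes at most 41.7 mm and 7.16 degrees, less where a joint would pass 70% of its speed; a pose out of reach is approached as far as the arm can. A call with a gripper value outside its range is refused whole. The fingers move at their own pace and stop on an object; FORCE is the grip in N (left out, the last holds). Time passes only in rows, so rows that do not move let the fingers close. It gives the time, the measured TCP pose, the force, the opening and the grip force at its end, in the units of the state.
- bot.get_obs(): the state, without advancing time (a new reading comes with each control period).
- bot.read_camera(name): name is "scene" or "top" or "wrist"; returns (picture, depth): 420x560x3 uint8, blue, green, red; 420x560 float32, m along the optical axis (not along the pixel's ray), 0 where there is no reading.
- bot.camera_model(name): a dict with "intrinsics" (3x3 intrinsics, pixels), "dist_coeffs" ([k1, k2, p1, p2, k3] as OpenCV has them; the pictures are not rectified), "R" (3x3) and "t" (3): a world point X has camera coordinates R X + t. Camera axes: x right, y down, z forward; pixel columns grow to the right and rows downward; lengths in m; the calibration is good to about 2 mm. A picture is of the moment at which its call begins: read the wrist's pose just before it. camera_model takes no time and is no camera call; for the wrist camera it gives the pose at the moment of the call.
- bot.hand_in(): hands the job in; it is judged then, once.
Trained networks look in the newest picture that a camera, given by its name, has taken for a name from the list of things; names that differ only in an ending like _2 or _b are one class to them, and where a whole thing is asked for, a point or a joint stands for the part that bears it (a point fixed in the world has none). Each returns a list of dicts, best first, with "score" (0 to 1); they miss things now and then, are a little off and sometimes report something else, mostly with a low value. They report only what shows in the picture. A call takes as long as a camera call. They do not tell look-alikes from the thing itself.
- bot.boxes_of(name, camera): "at" ([column, row] in pixels, amid what is visible of it).
- bot.trace(name, camera): "mask" (420x560 bool, what is visible of it) and "at" ([column, row] in pixels, amid what is visible of it).
- bot.pinpoint(name, camera): "at" ([column, row] in pixels: a listed point, or the origin of a listed thing).
The state is a dict: "t": time; "q": joint angles; "joint_vel": joint speeds; "joint_torque": joint torques, N m; "eef_pos": TCP position; "tool_rot": TCP orientation; "contact_force": force on the tool from outside, world axes, zero at the start; "torque": the same for the moment, N m; "gripper_width": opening from 0.0 (shut) to 1.0 (fully open); "grasp_force": force on a finger pad.
Only numpy, scipy, OpenCV 4.12 (cv2) and the standard library are available. Lean on these libraries where they do the work, as an engineer would, in place of code of your own. Each camera call takes 0.05 s, during which the arm holds its last target. There are 200 camera calls.

TASK

Mix the bead sample for the moisture check: take the blue-sleeved stirring rod from its rack, stir the ceramic beads down at the bottom of the glass beaker with a couple of wide turns right round, then let go of the rod and leave it standing in the beaker with all the beads. After that raise the grey hood of the moisture analyser and hold it open at 50 degrees, so that I can load the pan without losing the chamber's heat; the hood drops shut by itself, so do not let it fall, and finish while you are still holding it there. Leave the jar, the bottle and the small pot as they are.

Things in the scene. Friction and masses are not known exactly. Their poses are not given: they have to be found in the camera images.
- analyser: Moisture analyser, fixed: white housing 330 mm deep (x), 210 wide (y), level deck 85 mm high at the back 225 mm, a control panel sloping down to 48 mm at the front (-x) edge. Origin: centre of its underside; own -x is the front, which faces the robot within about 17 degrees. A steel sample pan lies on the deck under the hood.
- hood (a joint): Hinge of the analyser's grey heating hood, rad: 0 shut, grows as the front is raised, stop at 1.22 (50 degrees = 0.873). It starts shut. The hood weighs 0.55 to 0.9 kg, swings freely and falls shut from any angle when let go. Shut, it is a hollow box 200 mm deep from the hinge to its front wall, 190 wide, its top 156 mm above the table (its front top edge is bevelled).
- hood_hinge (a point): Middle of the hinge axis (which runs along the analyser's y): 145 mm behind (+x) the analyser's origin and 86 mm above the table. The point turns with the hood.
- hood_bar (a point): Middle of the hood's black handle bar, a round bar 12 mm thick and 120 mm long along the analyser's y, 42 mm in front of the hood's front wall (36 mm free gap behind the bar). Shut, it lies 242 mm in front of (-x) and 45 mm above the hinge axis, so 131 mm above the table; at 50 degrees it is 121 mm in front of and 214 mm above the axis. The bar may turn between the fingers while the hood swings. The point turns with the hood.
- rack: Black rack block, fixed, 70 (x) x 150 (y) x 55 mm high, origin at the centre of its underside. The stirring rod stands upright in a blind hole, 11.5 mm wide and 45 deep, 45 mm from the middle towards own -y. Two steel viscometer spindles, 94 mm high over the table, are fixed in it at own y +12 and +50 mm.
- rod_grip (a point): On the axis of the stirring rod, 165 mm above its foot, in the blue sleeve. Rod: steel, 10 mm thick, 200 mm long, round foot; the top 60 mm wear the blue sleeve, 14 mm thick. 0.09 to 0.13 kg, loose; at the start upright with its foot 10 mm above the table. z axis: along the rod, up to the sleeve.
- rod_tip (a point): The foot end of the stirring rod (lowest point, on its axis).
- rod: The stirring rod; its origin is the same point as rod_tip.
- beaker: Clear glass beaker, loose, heavy-walled, 0.42 kg, 94 mm outside diameter, 125 mm high, wall 4 mm, bottom 5 mm thick; origin at the centre of its underside, z up its axis. It starts at any yaw. Beaker and rack may stand in either order on the robot's left. A rod left in it leans safely on the rim.
- jar: Bystander: white jar with a yellow cap, 68 mm wide, 75 high, loose; origin at its underside.
- bottle: Bystander: amber bottle with a black cap, 54 mm wide, 125 high, loose; origin at its underside.
- pot: Bystander: small clear pot with a red cap and paper label, 50 mm wide, 60 high, loose; origin at its underside.
- bead0_center (a point): Centre of a loose blue ceramic bead, 16 mm, 13 g, one of nine lying in one layer on the beaker's inner floor; glazed and slippery (friction about 0.2), they roll aside when pushed.
- bead1_center (a point): Centre of a loose white ceramic bead, 16 mm, 13 g, one of nine lying in one layer on the beaker's inner floor; glazed and slippery (friction about 0.2), they roll aside when pushed.
- bead2_center (a point): Centre of a loose blue ceramic bead, 16 mm, 13 g, one of nine lying in one layer on the beaker's inner floor; glazed and slippery (friction about 0.2), they roll aside when pushed.
- bead3_center (a point): Centre of a loose white ceramic bead, 16 mm, 13 g, one of nine lying in one layer on the beaker's inner floor; glazed and slippery (friction about 0.2), they roll aside when pushed.
- bead4_center (a point): Centre of a loose blue ceramic bead, 16 mm, 13 g, one of nine lying in one layer on the beaker's inner floor; glazed and slippery (friction about 0.2), they roll aside when pushed.
- bead5_center (a point): Centre of a loose white ceramic bead, 16 mm, 13 g, one of nine lying in one layer on the beaker's inner floor; glazed and slippery (friction about 0.2), they roll aside when pushed.
- bead6_center (a point): Centre of a loose blue ceramic bead, 16 mm, 13 g, one of nine lying in one layer on the beaker's inner floor; glazed and slippery (friction about 0.2), they roll aside when pushed.
- bead7_center (a point): Centre of a loose white ceramic bead, 16 mm, 13 g, one of nine lying in one layer on the beaker's inner floor; glazed and slippery (friction about 0.2), they roll aside when pushed.
- bead8_center (a point): Centre of a loose blue ceramic bead, 16 mm, 13 g, one of nine lying in one layer on the beaker's inner floor; glazed and slippery (friction about 0.2), they roll aside when pushed.
Mind the look-alikes: they are no part of the job. Leave any orange look-alike of the beaker alone.

How it is judged:
By the outcome, as a careful person would: the job done as asked, in the order asked, and still so for the second after the job is handed in, while the arm keeps its last pose, push and grip.
It also fails if it takes over 69 s, if anything falls off the work surface, if the arm or the gripper's body presses on something with over 40 N, if the wrist force passes 120 N, or if a joint passes its speed limit or range.

## Working session

There is one attempt and no reset: what is moved stays moved. The work goes in short steps, Python scripts to look and compute and a shell command to move; the robot and the scene stay as the last step left them, time stands still between calls to the robot, and variables do not carry over. Pictures are saved under pics/ and viewed, at most 10 in all, crops included, and the job is handed in when it is done.

```bash
mkdir -p pics
cat > h.py <<'E'
from station import bot
import numpy as np, cv2
from scipy.spatial.transform import Rotation as Ro
def cam(n): 
    m=bot.camera_model(n); return np.array(m["intrinsics"]),np.array(m["dist_coeffs"]),np.array(m["R"]),np.array(m["t"])
def ray(n,p):
    K,D,R,t=cam(n); u=cv2.undistortPoints(np.array([[p]],float),K,D)[0,0]
    return -R.T@t, R.T@np.array([u[0],u[1],1.])
def onz(n,p,z):
    c,d=ray(n,p); return c+d*(z-c[2])/d[2]
def proj(n,X):
    K,D,R,t=cam(n); return cv2.projectPoints(np.atleast_2d(X).astype(float),cv2.Rodrigues(R)[0],t,K,D)[0][:,0]
def tri(obs):
    A=0;b=0
    for n,p in obs:
        c,d=ray(n,p); d=d/np.linalg.norm(d); P=np.eye(3)-np.outer(d,d); A=A+P; b=b+P@c
    X=np.linalg.solve(A,b); return X,[np.linalg.norm(proj(n,X)[0]-p) for n,p in obs]
def st():
    o=bot.get_obs(); q=o["tool_rot"]; R=Ro.from_quat([q[1],q[2],q[3],q[0]]).as_matrix()
    return o,np.array(o["eef_pos"]),R
E
python3 - <<'E'
from h import *
np.set_printoptions(precision=4,suppress=True)
o,p,R=st(); print(o["t"],p,R,o["gripper_width"])
for c in("scene","top"):
    im,d=bot.read_camera(c); cv2.imwrite(f"pics/{c}0.png",im); np.save(f"{c}d.npy",d)
    K,D,RR,t=cam(c); print(c,-RR.T@t,RR[2])
    for n in("analyser","hood_hinge","hood_bar","rack","rod_grip","rod_tip","beaker","jar","bottle","pot","bead0_center","bead1_center"):
        print(n,[(np.round(r["at"],1).tolist(),round(r["score"],2)) for r in bot.pinpoint(n,c)][:6])
E
```

```text
0.0 [0.1986 0.6448 0.4037] [[-0.9557  0.2944 -0.0004]
 [ 0.2944  0.9557 -0.0018]
 [-0.0002 -0.0019 -1.    ]] 0.9975433375713156
scene [ 1.0995 -0.4336  0.8472] [-0.5218  0.4636 -0.7161]
analyser [([340.0, 182.4], 0.5)]
hood_hinge [([204.6, 375.1], 0.56)]
hood_bar [([138.0, 267.9], 0.69)]
rack [([341.5, 184.3], 0.77), ([343.4, 269.1], 0.39)]
rod_grip [([327.6, 130.0], 0.8)]
rod_tip []
beaker [([288.2, 212.0], 0.95), ([269.9, 177.5], 0.58)]
jar [([338.9, 271.5], 0.56), ([340.2, 185.0], 0.53)]
bottle []
pot [([205.4, 374.5], 0.35), ([403.0, 210.8], 0.16)]
bead0_center []
bead1_center []
top [0.4178 0.0312 1.3376] [ 0.1182  0.0185 -0.9928]
analyser [([420.0, 196.7], 0.7)]
hood_hinge []
hood_bar [([426.4, 232.0], 0.68)]
rack [([183.7, 236.9], 0.57)]
rod_grip [([189.2, 238.4], 0.46)]
rod_tip [([266.8, 155.6], 0.72), ([186.1, 233.5], 0.66), ([170.4, 165.8], 0.19)]
beaker [([233.2, 297.2], 0.92), ([255.9, 240.6], 0.85)]
jar [([267.3, 155.9], 0.89), ([417.8, 195.7], 0.63)]
bottle [([170.3, 166.0], 0.97), ([266.8, 237.0], 0.16)]
pot [([297.6, 287.3], 0.84)]
bead0_center [([248.8, 243.6], 0.46)]
bead1_center [([257.7, 229.9], 0.57)]
```

View pics/scene0.png

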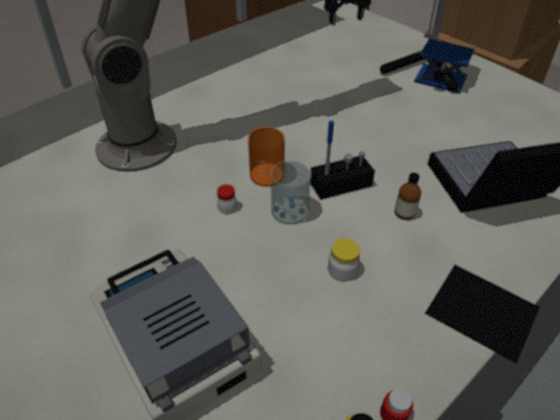

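View pics/top0.png

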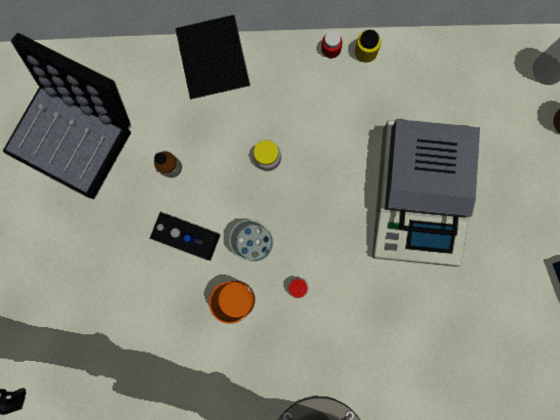

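The scene view shows the rod in the rack at (328,130), the glass beaker at (290,195), an orange look-alike at (267,155), and the analyser bar at about (140,265). In the top view the rack is at (185,236) with the rod at (188,238), the glass beaker at (252,240), the pot at (298,288) and the hood bar at about (427,225).

Run:
```python
from h import *
np.set_printoptions(precision=4,suppress=True)
S=cv2.imread("pics/scene0.png");T=cv2.imread("pics/top0.png")
for n,p in(("bar",[("scene",(138,267.9)),("top",(426.4,232))]),("rod",[("scene",(327.6,130)),("top",(189.2,238.4))])): print(n,*tri(p))
# blue sleeve pixels
for n,im,w in(("scene",S,(315,110,345,160)),("top",T,(178,228,212,252))):
    hs=cv2.cvtColor(im,cv2.COLOR_BGR2HSV); x0,y0,x1,y1=w
    m=(hs[y0:y1,x0:x1,1]>150)&(abs(hs[y0:y1,x0:x1,0].astype(int)-112)<15)
    ys,xs=np.nonzero(m); print(n,len(xs),xs.min()+x0 if len(xs) else 0,[(xs[ys==y].mean()+x0,y+y0) for y in sorted(set(ys))] if n=="scene" else list(zip(xs+x0,ys+y0))[:40])
for c in("scene","top"):
    bot.read_camera(c)
    for n in("beaker","rack","analyser","hood","pot","jar","bottle"):
        for r in bot.trace(n,c)[:2]:
            m=r["mask"].astype(np.uint8); cs,_=cv2.findContours(m,0,1); 
            if not cs: continue
            k=max(cs,key=cv2.contourArea)
            print(c,n,round(r["score"],2),m.sum(),cv2.boundingRect(k),np.round(cv2.boxPoints(cv2.minAreaRect(k)),0).tolist())
            if n in("hood","analyser","rack"): print(cv2.approxPolyDP(k,4,True)[:,0].tolist())
d=np.load("topd.npy");
def pc(c,d,px):
    K,D,R,t=cam(c); u=cv2.undistortPoints(np.array([[px]],float),K,D)[0,0]; z=d[int(px[1]),int(px[0])]; return R.T@(np.array([u[0]*z,u[1]*z,z])-t)
for px in((440,140),(440,190),(410,180),(265,153),(188,238),(205,248),(298,287),(252,242)): print(px,pc("top",d,px))
cv2.imwrite("pics/topz.png",np.hstack([cv2.resize(T[185:265,375:485],None,fx=4,fy=4),cv2.resize(T[205:275,145:235],(360,320))]))
```

```text
bar [ 0.4995 -0.2554  0.1213] [np.float64(0.2531509707446891), np.float64(0.21516805952867463)]
rod [0.4935 0.2681 0.1867] [np.float64(0.6052258187363506), np.float64(0.6517150176120778)]
scene 62 328 [(np.float64(330.5), np.int64(121)), (np.float64(331.0), np.int64(122)), (np.float64(331.0), np.int64(123)), (np.float64(331.0), np.int64(124)), (np.float64(331.0), np.int64(125)), (np.float64(330.5), np.int64(126)), (np.float64(330.5), np.int64(127)), (np.float64(330.0), np.int64(128)), (np.float64(330.0), np.int64(129)), (np.float64(330.0), np.int64(130)), (np.float64(330.0), np.int64(131)), (np.float64(330.0), np.int64(132)), (np.float64(330.0), np.int64(133)), (np.float64(330.0), np.int64(134)), (np.float64(330.0), np.int64(135)), (np.float64(330.0), np.int64(136)), (np.float64(330.0), np.int64(137)), (np.float64(330.0), np.int64(138)), (np.float64(329.5), np.int64(139)), (np.float64(329.0), np.int64(140)), (np.float64(329.0), np.int64(141)), (np.float64(329.0), np.int64(142))]
top 92 183 [(np.int64(189), np.int64(228)), (np.int64(186), np.int64(234)), (np.int64(187), np.int64(234))
[... 3464 characters left out ...]
 [479, 129]]
top pot 0.58 319 (288, 277, 19, 20) [[288.0, 277.0], [306.0, 277.0], [306.0, 296.0], [288.0, 296.0]]
top pot 0.28 540 (153, 151, 28, 26) [[149.0, 161.0], [164.0, 146.0], [185.0, 166.0], [170.0, 182.0]]
top jar 0.61 677 (253, 140, 28, 31) [[253.0, 140.0], [280.0, 140.0], [280.0, 170.0], [253.0, 170.0]]
top bottle 0.82 576 (154, 151, 28, 26) [[154.0, 151.0], [181.0, 151.0], [181.0, 176.0], [154.0, 176.0]]
(440, 140) [ 0.7035 -0.2906  0.1528]
(440, 190) [ 0.5895 -0.2831  0.1556]
(410, 180) [ 0.6137 -0.2176  0.1555]
(265, 153) [0.7022 0.1089 0.0753]
(188, 238) [0.4939 0.2674 0.2078]
(205, 248) [0.4793 0.2584 0.0549]
(298, 287) [0.3819 0.0382 0.0649]
(252, 242) [0.493  0.1488 0.0161]
```

View pics/topz.png

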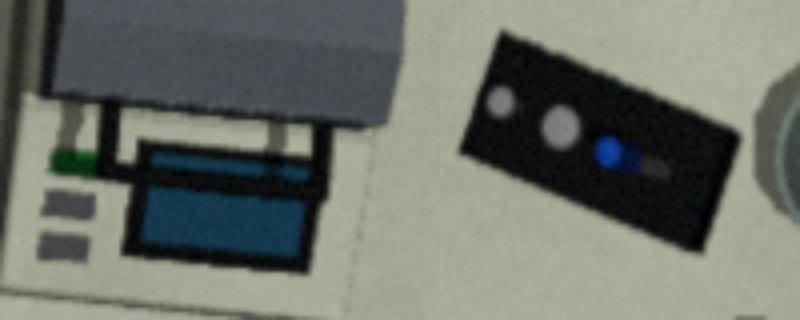

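The crop shows the bar running from about (401,228.5) to (456,232.5) in the top view. The sleeve top is at about (187.3,238.2), on the side of the rack away from the spindles.

Run:
```python
from h import *
from scipy.optimize import least_squares
np.set_printoptions(precision=4,suppress=True)
a,b=onz("top",(401,228.5),.131),onz("top",(456,232.5),.131); print("bar ends",a,b,np.linalg.norm(a-b),(a+b)/2)
cs=[onz("top",p,.055) for p in((159,213),(151,238),(211,258),(218,233))]; c=np.mean(cs,0); v=(cs[0]+cs[1]-cs[2]-cs[3]); v/=np.linalg.norm(v)
print("rack",c,v,[np.linalg.norm(cs[i]-cs[(i+1)%4]) for i in range(4)],"hole",c-.045*v)
print("rodtop",onz("top",(187.4,238.2),.21), tri([("scene",(330.5,121)),("top",(187.4,238.2))]))
for r in((330.,130),(329.5,139)):
  # scene rays at rod axis plane
  pass
# beaker: silhouette = union of rim and base circles
for c in("scene","top"): bot.read_camera(c)
th=np.linspace(0,2*np.pi,90)
hulls={}
for cn in("scene","top"):
    rs=bot.trace("beaker",cn)
    for r in rs:
        u,v_=r["at"]; print(cn,r["at"],r["score"])
        if (cn=="top" and v_<265) or (cn=="scene" and u>275):
            k=max(cv2.findContours(r["mask"].astype(np.uint8),0,1)[0],key=cv2.contourArea); hulls[cn]=cv2.convexHull(k)
def model(cn,x,y):
    P=np.vstack([np.c_[x+.047*np.cos(th),y+.047*np.sin(th),0*th+z] for z in(0,.125)])
    return cv2.convexHull(proj(cn,P).astype(np.float32))
def f(p,cns):
    out=[]
    for cn in cns:
        h=model(cn,*p)[:,0]
        g=hulls[cn][:,0].astype(float)
        out+= [h[:,0].min()-g[:,0].min(),h[:,0].max()-g[:,0].max()-1,h[:,1].min()-g[:,1].min(),h[:,1].max()-g[:,1].max()-1]
    return out
for cns in(["top"],["scene"],["top","scene"]):
    s=least_squares(f,[.5,.15],args=(cns,),diff_step=1e-3); print(cns,s.x,np.round(s.fun,1))
```

```text
bar ends [ 0.5081 -0.1969  0.131 ] [ 0.4957 -0.3201  0.131 ] 0.1237543770843113 [ 0.5019 -0.2585  0.131 ]
rack [0.5106 0.3075 0.055 ] [0.3381 0.9411 0.    ] [np.float64(0.06312619416294475), np.float64(0.15388251025738586), np.float64(0.06189553304474538), np.float64(0.15233126674514857)] hole [0.4954 0.2652 0.055 ]
rodtop [0.4934 0.2682 0.21  ] (array([0.4946, 0.2694, 0.2111]), [np.float64(0.8201658233720256), np.float64(0.888061845529417)])
scene [289.7, 193.5] 0.9
scene [265.7, 151.4] 0.69
top [251.9, 237.2] 0.63
top [229.0, 302.0] 0.62
['top'] [0.4928 0.1445] [-0.1  0.1 -0.3  0.3]
['scene'] [0.4956 0.1464] [ 0.4 -0.4 -0.7  0.7]
['top', 'scene'] [0.4942 0.1456] [-0.6 -0.3 -0.9 -0.2 -0.3 -1.1 -0.9  0.5]
```

```bash
python3 -m pendant '[[0.085,-0.0327,-0.0228,-0.003,0],[0.085,-0.0327,-0.0228,-0.003,0],[0.085,-0.0327,-0.0228,-0.003,0],[0.085,-0.0327,-0.0228,-0.003,0],[0.085,-0.0327,-0.0228,-0.003,0],[0.085,-0.0327,-0.0228,-0.003,0],[0.085,-0.0327,-0.0228,-0.003,0],[0.085,-0.0327,-0.0228,-0.003,0],[0.085,-0.0327,-0.0228,-0.003,0],[0.085,-0.0327,-0.0228,-0.003,0],[0.085,-0.0327,-0.0228,-0.003,0],[0.085,-0.0327,-0.0228,-0.003,0]]' 60
python3 -m pendant '[[0.085,0,0,0,5.5],[0.085,0,0,0,5.5],[0.085,0,0,0,5.5],[0.085,0,0,0,5.5],[0.085,0,0,0,5.5],[0.085,0,0,0,5.5],[0.085,0,0,0,5.5],[0.085,0,0,0,5.5],[0.085,0,0,0,0],[0.085,0,0,0,0]]'
python3 - <<'E'
from h import *
np.set_printoptions(precision=4,suppress=True)
o,p,R=st(); print(o["t"],p,R,o["q"],o["contact_force"])
print("target err in tool",R.T@(np.array([.494,.268,p[2]])-p))
im,d=bot.read_camera("wrist"); cv2.imwrite("pics/w1.png",im)
for n in("rod_grip","rod_tip","beaker","rack"): print(n,[(np.round(r["at"],1).tolist(),round(r["score"],2),onz("wrist",r["at"],{"rod_grip":.175,"rod_tip":.01}.get(n,0))) for r in bot.pinpoint(n,"wrist")][:3])
print(proj("wrist",[[.494,.268,.21],[.494,.268,.055],[.494,.1455,.125],[.494,.1455,0]]))
E
```

```text
t: 3.3
eef_pos: [0.494, 0.2663, 0.4412]
tool_rot: [0.0, 0.149, 0.989, 0.0]
contact_force: [0.7, 0.5, -0.6]
gripper_width: 0.99
grasp_force: 0.0
t: 4.13
eef_pos: [0.4931, 0.2682, 0.4408]
tool_rot: [0.0, 0.507, 0.862, 0.0]
contact_force: [0.1, -0.1, -0.7]
gripper_width: 0.996
grasp_force: 0.0
4.1333 [0.4931 0.2682 0.4408] [[-0.4856  0.8742  0.0001]
 [ 0.8742  0.4856  0.0001]
 [ 0.      0.0001 -1.    ]] [-0.8781  0.26    0.3271  1.8075 -0.0933  1.089  -0.0109] [ 0.1005 -0.0951 -0.7409]
target err in tool [-0.0006  0.0007  0.    ]
rod_grip []
rod_tip []
beaker [([239.4, 249.2], 0.72, array([0.4949, 0.1456, 0.    ])), ([167.9, 179.1], 0.69, array([0.3554, 0.1938, 0.    ])), ([278.2, 179.2], 0.53, array([0.4942, 0.2701, 0.    ]))]
rack [([307.5, 158.7], 0.72, array([0.5159, 0.3153, 0.    ]))]
[[277.657  236.069 ]
 [277.4016 189.0591]
 [225.4061 294.8992]
 [238.8851 248.9829]]
```

View pics/w1.png

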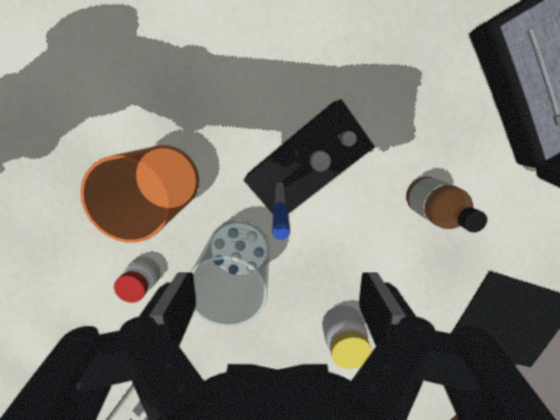

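The wrist view shows the rod's sleeve top at about (281,231), the glass beaker's rim centred at about (230,291), and the beads at about (238,243). This agrees with the estimates to 2–3 mm, so next I refine the rod position.

Run:
```python
from h import *
np.set_printoptions(precision=4,suppress=True)
o,p,R=st()
im=cv2.imread("pics/w1.png"); hs=cv2.cvtColor(im,cv2.COLOR_BGR2HSV)
m=np.zeros(im.shape[:2],np.uint8); w=(slice(195,250),slice(260,300)); h_=hs[w]; m[w]=(h_[...,1]>130)&(abs(h_[...,0].astype(int)-112)<15)
k=max(cv2.findContours(m,0,1)[0],key=cv2.contourArea); print(cv2.boundingRect(k))
ys,xs=np.nonzero(m); 
for y in range(ys.min(),ys.max()+1,4): print(y,xs[ys==y].min(),xs[ys==y].max())
x0=xs[ys>ys.max()-16]; top=((x0.min()+x0.max())/2,ys.max()-(x0.max()-x0.min())/2)
print(top); X=onz("wrist",top,.21); print(X, onz("wrist",(230,291),.125), onz("wrist",(280,186),.055))
print(tri([("wrist",top),("top",(187.4,238.2))]),tri([("wrist",top),("top",(187.4,238.2)),("scene",(330.5,121))]))
print("tool err",R.T@(X-p))
```

```text
(273, 203, 16, 36)
203 278 282
207 274 287
211 273 287
215 274 286
219 274 286
223 274 287
227 273 288
231 273 288
235 274 287
(np.float64(280.5), np.float64(230.5))
[0.4937 0.2729 0.21  ] [0.4963 0.1527 0.125 ] [0.4949 0.273  0.055 ]
(array([0.4946, 0.2701, 0.2019]), [np.float64(0.8985966985788573), np.float64(0.3235602599369319)]) (array([0.4939, 0.2711, 0.209 ]), [np.float64(1.8636026589792125), np.float64(1.2897331017881175), np.float64(0.744155135928467)])
tool err [0.0039 0.0028 0.2307]
```

```bash
python3 -m pendant '[[0.085,0.0019,0.0019,0,0],[0.085,0,0,0.028,0],[0.085,0,0,0.028,0],[0.085,0,0,0.028,0],[0.085,0,0,0.027,0],[0.05,0,0,0,0],[0.04,0,0,0,0],[0.03,0,0,0,0],[0.022,0,0,0,0],[0.018,0,0,0,0],[0.01,0,0,0,0],[0.0,0,0,0,0]]' 60
python3 -m pendant '[[0,0,0,0,0],[0,0,0,0,0],[0,0,0,0,0],[0,0,0,0,0]]'
```

```text
t: 5.38
eef_pos: [0.4943, 0.2709, 0.331]
tool_rot: [0.0, 0.508, 0.861, 0.001]
contact_force: [-0.6, -0.4, 5.7]
gripper_width: 0.146
grasp_force: 58.3
t: 5.72
eef_pos: [0.4944, 0.2709, 0.3309]
tool_rot: [0.0, 0.508, 0.861, 0.001]
contact_force: [-0.9, -0.2, 6.3]
gripper_width: 0.147
grasp_force: 58.3
```

```bash
python3 -m pendant '[[0,0,0,-0.01,0],[0,0,0,-0.025,0],[0,0,0,-0.03,0],[0,0,0,-0.03,0],[0,0,0,-0.03,0],[0,0,0,-0.03,0],[0,0,0,0,0]]' 80
python3 -m pendant '[[0,-0.018,-0.0098,0,0],[0,-0.018,-0.0098,0,0],[0,-0.018,-0.0099,0,0],[0,-0.018,-0.0099,0,0],[0,-0.018,-0.0099,0,0],[0,-0.018,-0.0098,0,0],[0,0,0,0,0],[0,0,0,0,0]]'
python3 - <<'E'
from h import *
np.set_printoptions(precision=4,suppress=True)
o,p,R=st(); print(p,o["contact_force"]); g=p+R@[0,0,.155]; tip=p+R@[0,0,.321]
ims=[]
for c in("scene","top","wrist"):
    im,d=bot.read_camera(c); im=im.copy()
    for n in("rod_tip","rod_grip","beaker"): print(c,n,[(np.round(r["at"],1).tolist(),round(r["score"],2)) for r in bot.pinpoint(n,c)][:3])
    P=proj(c,[g,tip,[*tip[:2],.125],[*tip[:2],0]]); print(P)
    cc=P[1].astype(int); x0=min(max(cc[0]-65,0),430);y0=min(max(cc[1]-100,0),220)
    ims.append(cv2.resize(im[y0:y0+200,x0:x0+130],None,fx=2,fy=2)); print("crop",x0,y0)
cv2.imwrite("pics/chk.png",np.hstack(ims))
E
```

```text
t: 6.3
eef_pos: [0.495, 0.2707, 0.4915]
tool_rot: [0.002, 0.509, 0.861, 0.005]
contact_force: [1.1, -0.4, 0.3]
gripper_width: 0.138
grasp_force: 78.5
t: 6.97
eef_pos: [0.4941, 0.1462, 0.4848]
tool_rot: [-0.0, 0.51, 0.86, -0.0]
contact_force: [0.1, 0.4, -1.8]
gripper_width: 0.142
grasp_force: 78.4
[0.4941 0.1462 0.4848] [ 0.0955  0.445  -1.8145]
scene rod_tip [([292.4, 163.7], 0.63)]
scene rod_grip [([292.5, 94.5], 0.57)]
scene beaker [([288.8, 211.0], 0.74), ([268.2, 175.0], 0.61)]
[[291.2297  95.2032]
 [289.7654 159.8103]
 [289.4616 173.017 ]
 [288.5651 211.4617]]
crop 224 59
top rod_tip [([269.4, 153.7], 0.6)]
top rod_grip []
top beaker [([256.3, 240.5], 0.77), ([260.4, 227.0], 0.43)]
[[238.4112 232.2862]
 [247.103  237.8181]
 [248.7983 238.8889]
 [253.5959 241.919 ]]
crop 182 137
wrist rod_tip [([275.1, 159.1], 0.74), ([278.9, 202.7], 0.67)]
wrist rod_grip [([281.1, 291.1], 0.7)]
wrist beaker [([208.7, 101.0], 0.72), ([275.1, 175.4], 0.7)]
[[274.7858 295.1163]
 [275.9407 203.7495]
 [276.064  194.6416]
 [276.3261 175.3142]]
crop 210 103
```

View pics/chk.png

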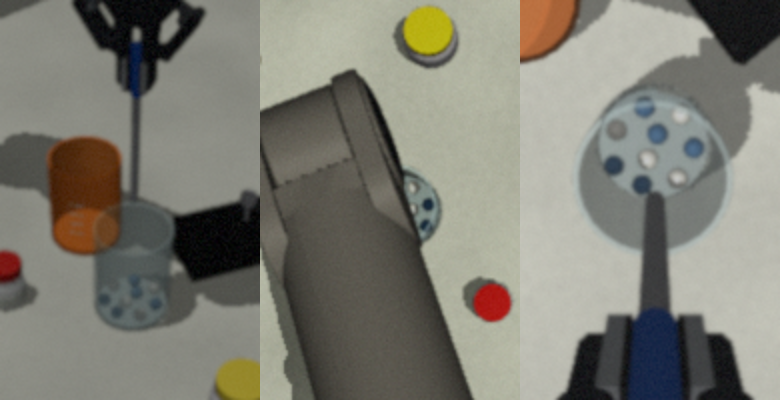

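The rod hangs straight over the glass beaker, with its tip at wrist pixel (277,201) and the rim centred at about (277,190). There is a gap in the beads to the left of the middle, so I will lower the rod there.

```bash
python3 -m pendant '[[0,-0.002,-0.0105,0,0],[0,-0.002,-0.0105,0,0],[0,0,0,0.026,0],[0,0,0,0.026,0],[0,0,0,0.026,0],[0,0,0,0.026,0],[0,0,0,0.020,0],[0,0,0,0.01,0],[0,0,0,0.008,0],[0,0,0,0.006,0],[0,0,0,0.005,0],[0,0,0,0,0]]'
python3 - <<'E'
from h import *
np.set_printoptions(precision=4,suppress=True)
o,p,R=st(); print(p,"tipz",p[2]-.321,o["contact_force"],"rel centre tool",R.T@(p-np.array([.4934,.1475,p[2]])))
E
```

```text
t: 8.57
eef_pos: [0.4779, 0.1339, 0.3316]
tool_rot: [-0.0, 0.508, 0.861, 0.0]
contact_force: [0.6, 0.6, -0.6]
gripper_width: 0.139
grasp_force: 78.5
[0.4779 0.1339 0.3316] tipz 0.01059940628670858 [ 0.5672  0.5817 -0.6164] rel centre tool [-0.0044 -0.0202 -0.    ]
```

```bash
python3 -m pendant '[[0,0,0,0.002,0],[0,0.0022,-0.0034,0,0],[0,0.0022,-0.0034,0,0]]'
python3 -m pendant '[[0,0.007,0.0009,0,0],[0,0.0065,0.0027,0,0],[0,0.0056,0.0043,0,0],[0,0.0043,0.0056,0,0],[0,0.0027,0.0065,0,0],[0,0.0009,0.007,0,0],[0,-0.0009,0.007,0,0],[0,-0.0027,0.0065,0,0],[0,-0.0043,0.0056,0,0],[0,-0.0056,0.0043,0,0],[0,-0.0065,0.0027,0,0],[0,-0.007,0.0009,0,0]]'
python3 -m pendant '[[0,-0.007,-0.0009,0,0],[0,-0.0065,-0.0027,0,0],[0,-0.0056,-0.0043,0,0],[0,-0.0043,-0.0056,0,0],[0,-0.0027,-0.0065,0,0],[0,-0.0009,-0.007,0,0],[0,0.0009,-0.007,0,0],[0,0.0027,-0.0065,0,0],[0,0.0043,-0.0056,0,0],[0,0.0056,-0.0043,0,0],[0,0.0065,-0.0027,0,0],[0,0.007,-0.0009,0,0]]'
python3 - <<'E'
from h import *
np.set_printoptions(precision=4,suppress=True)
o,p,R=st(); tip=p+R@[0,0,.321];print(p,tip,o["contact_force"])
im,d=bot.read_camera("scene");a=im[60:260,220:350]; print([r["at"] for r in bot.pinpoint("beaker","scene")],[r["at"] for r in bot.pinpoint("rod_tip","scene")],proj("scene",tip))
im,d=bot.read_camera("wrist");b=im[60:260,190:360]; print([(r["at"],onz("wrist",r["at"],0)) for r in bot.pinpoint("beaker","wrist")])
cv2.imwrite("pics/st1.png",cv2.resize(np.hstack([a,b]),None,fx=2,fy=2))
E
```

```text
t: 8.82
eef_pos: [0.4697, 0.1345, 0.3301]
tool_rot: [0.0, 0.509, 0.861, 0.0]
contact_force: [-0.8, 0.4, -0.8]
gripper_width: 0.141
grasp_force: 78.5
t: 9.82
eef_pos: [0.5174, 0.1608, 0.3295]
tool_rot: [-0.001, 0.508, 0.861, 0.0]
contact_force: [-3.7, 0.4, -0.4]
gripper_width: 0.145
grasp_force: 78.5
t: 10.82
eef_pos: [0.4696, 0.1349, 0.3301]
tool_rot: [0.001, 0.508, 0.861, 0.001]
contact_force: [2.4, 1.5, -0.9]
gripper_width: 0.14
grasp_force: 78.7
[0.4696 0.1349 0.3301] [0.4702 0.135  0.0091] [ 2.4385  1.4647 -0.8515]
[[286.7, 208.9], [267.3, 175.8]] [] [[278.7451 205.9242]]
[([300.7, 205.6], array([0.4954, 0.1422, 0.    ])), ([201.0, 92.1], array([0.3543, 0.194 , 0.    ]))]
```

View pics/st1.png

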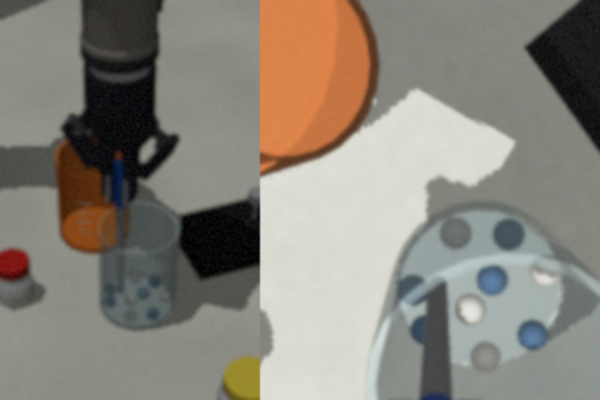

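The beaker and all nine beads are in place. The rod foot is at the floor, about 23 mm from the beaker's axis. I'll make two more turns.

```bash
python3 -m pendant '[[0,0.007,0.0009,0,0],[0,0.0065,0.0027,0,0],[0,0.0056,0.0043,0,0],[0,0.0043,0.0056,0,0],[0,0.0027,0.0065,0,0],[0,0.0009,0.007,0,0],[0,-0.0009,0.007,0,0],[0,-0.0027,0.0065,0,0],[0,-0.0043,0.0056,0,0],[0,-0.0056,0.0043,0,0],[0,-0.0065,0.0027,0,0],[0,-0.007,0.0009,0,0]]'
python3 -m pendant '[[0,-0.007,-0.0009,0,0],[0,-0.0065,-0.0027,0,0],[0,-0.0056,-0.0043,0,0],[0,-0.0043,-0.0056,0,0],[0,-0.0027,-0.0065,0,0],[0,-0.0009,-0.007,0,0],[0,0.0009,-0.007,0,0],[0,0.0027,-0.0065,0,0],[0,0.0043,-0.0056,0,0],[0,0.0056,-0.0043,0,0],[0,0.0065,-0.0027,0,0],[0,0.007,-0.0009,0,0]]'
python3 -m pendant '[[0,0.007,0.0009,0,0],[0,0.0065,0.0027,0,0],[0,0.0056,0.0043,0,0],[0,0.0043,0.0056,0,0],[0,0.0027,0.0065,0,0],[0,0.0009,0.007,0,0],[0,-0.0009,0.007,0,0],[0,-0.0027,0.0065,0,0],[0,-0.0043,0.0056,0,0],[0,-0.0056,0.0043,0,0],[0,-0.0065,0.0027,0,0],[0,-0.007,0.0009,0,0]]'
python3 -m pendant '[[0,-0.007,-0.0009,0,0],[0,-0.0065,-0.0027,0,0],[0,-0.0056,-0.0043,0,0],[0,-0.0043,-0.0056,0,0],[0,-0.0027,-0.0065,0,0],[0,-0.0009,-0.007,0,0],[0,0.0009,-0.007,0,0],[0,0.0027,-0.0065,0,0],[0,0.0043,-0.0056,0,0],[0,0.0056,-0.0043,0,0],[0,0.0065,-0.0027,0,0],[0,0.007,-0.0009,0,0]]'
python3 -m pendant '[[0,0,-0.003,0,0],[0,0,-0.002,0,0],[0,0,0,0,0]]'
```

```text
t: 12.07
eef_pos: [0.5173, 0.1603, 0.3293]
tool_rot: [-0.001, 0.508, 0.861, -0.0]
contact_force: [-1.6, -1.1, -1.3]
gripper_width: 0.143
grasp_force: 78.6
t: 13.07
eef_pos: [0.4699, 0.135, 0.3303]
tool_rot: [0.001, 0.508, 0.861, 0.001]
contact_force: [2.6, 1.4, -1.0]
gripper_width: 0.142
grasp_force: 78.5
t: 14.07
eef_pos: [0.5176, 0.1601, 0.3295]
tool_rot: [-0.0, 0.509, 0.861, -0.0]
contact_force: [-0.5, -0.2, -1.2]
gripper_width: 0.147
grasp_force: 78.5
t: 15.07
eef_pos: [0.4688, 0.1344, 0.3295]
tool_rot: [-0.0, 0.508, 0.861, -0.001]
contact_force: [0.8, -0.7, -1.4]
gripper_width: 0.138
grasp_force: 78.4
t: 15.32
eef_pos: [0.4651, 0.1318, 0.3296]
tool_rot: [-0.0, 0.508, 0.861, -0.0]
contact_force: [-1.2, -0.3, -1.5]
gripper_width: 0.144
grasp_force: 78.4
```

```bash
python3 -m pendant '[[0,0,0,0.0015,0],[0,0,0,0.0015,0],[0.014,0,0,0,0],[0.017,0,0,0,0],[0.02,0,-0.002,0,0],[0.024,0,-0.003,0,0],[0.028,0,-0.003,0,0],[0.03,0,-0.003,0,0],[0.03,0,-0.003,0,0],[0.03,0,-0.001,0,0],[0.03,0,0,0,0]]' 20
python3 -m pendant '[[0.04,0,0.001,0,0],[0.05,0,0.001,0,0],[0.06,0,0.001,0,0],[0.07,0,0.001,0,0],[0.085,0,0.001,0,0],[0.085,0,0,0,0],[0.085,0,0,-0.005,0],[0.085,0,0,-0.01,0],[0.085,0,0,-0.015,0],[0.085,0,0,-0.02,0],[0.085,0,0,-0.025,0],[0.085,0,0,-0.025,0]]'
python3 - <<'E'
from h import *
np.set_printoptions(precision=4,suppress=True)
o,p,R=st(); print(p,o["contact_force"],o["gripper_width"])
im,d=bot.read_camera("scene");a=im[60:260,220:350]
im,d=bot.read_camera("wrist");b=im[60:260,190:460]
cv2.imwrite("pics/rel.png",cv2.resize(np.hstack([a,b]),None,fx=2,fy=2))
E
```

```text
t: 16.23
eef_pos: [0.4522, 0.1248, 0.3269]
tool_rot: [0.0, 0.508, 0.861, 0.0]
contact_force: [-0.1, -0.3, 0.0]
gripper_width: 0.353
grasp_force: 0.0
t: 17.23
eef_pos: [0.4564, 0.1269, 0.4284]
tool_rot: [0.0, 0.509, 0.861, -0.0]
contact_force: [0.4, 0.8, -0.1]
gripper_width: 0.991
grasp_force: 0.0
[0.4564 0.1269 0.4284] [ 0.4041  0.8084 -0.1071] 0.9912243052414211
```

View pics/rel.png

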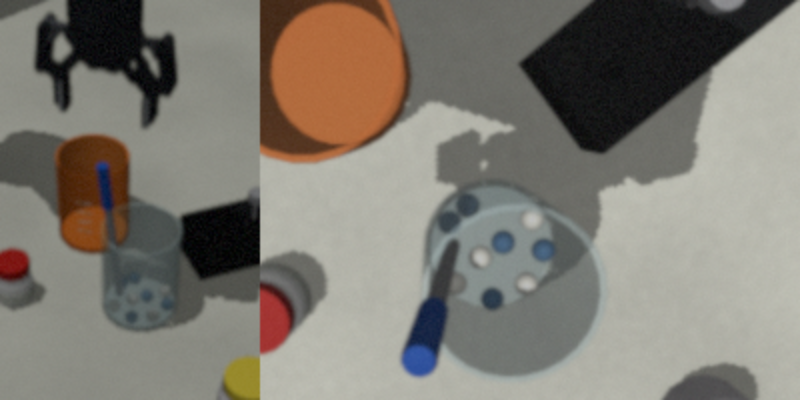

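The rod leans on the near rim with all nine beads in the beaker, and the jar, bottle and pot are undisturbed. Next is the hood.

```bash
python3 -m pendant '[[0.085,-0.0299,-0.0123,-0.004,0],[0.085,-0.0299,-0.0123,-0.004,0],[0.085,-0.0299,-0.0123,-0.004,0],[0.085,-0.0299,-0.0123,-0.003,0],[0.085,-0.0299,-0.0123,-0.003,0],[0.085,-0.0299,-0.0123,-0.003,0],[0.085,-0.0299,-0.0123,0,0],[0.085,-0.0299,-0.0123,0,0],[0.085,-0.0299,-0.0123,0,0],[0.085,-0.0299,-0.0123,0,0],[0.085,-0.0299,-0.0123,0,0],[0.085,-0.0295,-0.0123,0,0]]'
python3 -m pendant '[[0.03,0,0,0,5.8],[0.03,0,0,0,5.8],[0.03,0,0,0,5.8],[0.03,0,0,0,5.8],[0.03,0,0,0,5.8],[0.03,0,0,0,5.8],[0.03,0,0,0,0],[0.03,0,0,0,0]]'
python3 - <<'E'
from h import *
np.set_printoptions(precision=4,suppress=True)
o,p,R=st(); print(p,R,o["q"])
print("err tool",R.T@(np.array([.501,-.258,p[2]])-p))
im,d=bot.read_camera("wrist"); cv2.imwrite("pics/w2.png",im)
for n in("hood_bar","hood_hinge"): print(n,[(np.round(r["at"],1).tolist(),round(r["score"],2),onz("wrist",r["at"],.131)) for r in bot.pinpoint(n,"wrist")][:3])
print(proj("wrist",[[.5081,-.1969,.131],[.501,-.258,.131],[.4957,-.3201,.131]]))
E
```

```text
t: 18.33
eef_pos: [0.5002, -0.2594, 0.4478]
tool_rot: [-0.0, 0.508, 0.861, 0.0]
contact_force: [0.1, 1.2, -0.6]
gripper_width: 0.995
grasp_force: 0.0
t: 19.0
eef_pos: [0.5004, -0.2577, 0.4477]
tool_rot: [-0.0, 0.742, 0.671, -0.0]
contact_force: [-0.3, -0.2, 0.7]
gripper_width: 0.353
grasp_force: 0.0
[ 0.5004 -0.2577  0.4477] [[ 0.1001  0.995  -0.0004]
 [ 0.995  -0.1001  0.    ]
 [ 0.     -0.0004 -1.    ]] [-0.272   0.3154  0.8044  1.8165 -0.2513  1.1156  0.5193]
err tool [-0.0002  0.0006 -0.    ]
hood_bar [([281.8, 201.4], 0.75, array([ 0.5057, -0.2556,  0.131 ]))]
hood_hinge []
[[278.4332 142.3155]
 [277.4113 204.058 ]
 [278.2457 259.0992]]
```

View pics/w2.png

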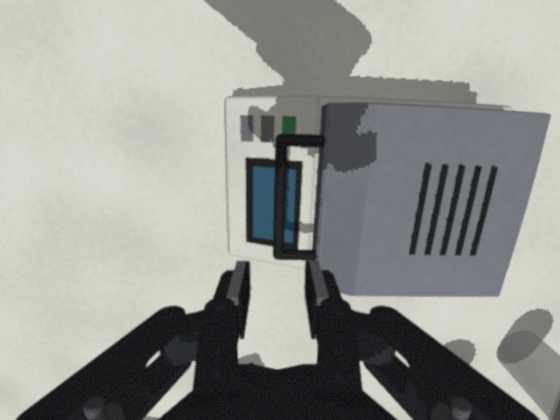

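The bar runs from about (282,137) to (279,258) in the wrist view. After the camera's known +2.5 px column bias it sits between the fingers to within about 1 mm, so I descend.

```bash
python3 -m pendant '[[0.034,0.003,0.0008,0.027,0],[0.034,0,0,0.027,0],[0.034,0,0,0.027,0],[0.034,0,0,0.02,0],[0.034,0,0,0.012,0],[0.034,0,0,0.012,0],[0.034,0,0,0.012,0],[0.034,0,0,0.012,0],[0.034,0,0,0.012,0],[0.034,0,0,0,0],[0.034,0,0,0,0]]'
python3 -m pendant '[[0.028,0,0,0,0],[0.022,0,0,0,0],[0.018,0,0,0,0],[0.014,0,0,0,0],[0.01,0,0,0,0],[0,0,0,0,0],[0,0,0,0,0],[0,0,0,0,0]]' 60
```

```text
t: 20.07
eef_pos: [0.5015, -0.255, 0.2863]
tool_rot: [-0.0, 0.743, 0.67, -0.0]
contact_force: [0.5, 0.4, -0.1]
gripper_width: 0.396
grasp_force: 0.0
t: 20.73
eef_pos: [0.5024, -0.2551, 0.2874]
tool_rot: [0.001, 0.743, 0.67, 0.001]
contact_force: [3.2, 0.3, 5.5]
gripper_width: 0.113
grasp_force: 58.5
```

```bash
python3 -m pendant '[[0,0,0.0012,-0.0052,0],[0,0,0.0012,-0.0052,0],[0,0,0.0024,-0.0105,0],[0,0,0.0033,-0.0102,0],[0,0,0.0033,-0.0102,0],[0,0,0.0042,-0.0099,0],[0,0,0.0042,-0.0099,0],[0,0,0.005,-0.0095,0],[0,0,0.005,-0.0095,0],[0,0,0,0,0]]'
python3 -m pendant '[[0,0,0.0059,-0.009,0],[0,0,0.0059,-0.009,0],[0,0,0.0066,-0.0085,0],[0,0,0.0066,-0.0085,0],[0,0,0.0073,-0.0078,0],[0,0,0.0073,-0.0078,0],[0,0,0,0,0]]'
python3 - <<'E'
from h import *
np.set_printoptions(precision=4,suppress=True)
o,p,R=st(); print(p,R[:,1],o["q"],o["contact_force"],o["gripper_width"])
im,d=bot.read_camera("scene"); print([(r["at"],r["score"]) for r in bot.pinpoint("hood_bar","scene")],proj("scene",p+R@[0,0,.155]))
E
```

```text
t: 21.57
eef_pos: [0.5314, -0.2586, 0.3672]
tool_rot: [0.0, 0.743, 0.67, -0.001]
contact_force: [2.3, -3.2, -6.5]
gripper_width: 0.114
grasp_force: 58.6
t: 22.15
eef_pos: [0.5697, -0.2635, 0.4185]
tool_rot: [-0.001, 0.743, 0.669, -0.002]
contact_force: [-6.4, -2.4, 2.3]
gripper_width: 0.115
grasp_force: 58.8
[ 0.5697 -0.2635  0.4185] [ 0.9945 -0.1047 -0.0036] [-0.2052  0.4706  0.7525  1.6957 -0.3494  1.1184  0.5442] [-6.4267 -2.3835  2.2859] 0.1150091921242066
[([138.0, 243.8], 0.69)] [[136.9304 241.7652]]
```

```bash
python3 -m pendant '[[0,0,0.008,-0.0072,0],[0,0,0.008,-0.0072,0],[0,0,0.0086,-0.0065,0],[0,0,0.0086,-0.0065,0],[0,0,0.0091,-0.0057,0],[0,0,0.0091,-0.0057,0],[0,0,0,0,0],[0,0,0,0,0],[0,0,0,0,0]]'
python3 - <<'E'
from h import *
from scipy.optimize import least_squares
np.set_printoptions(precision=4,suppress=True)
o,p,R=st(); print(o["t"],p,R[:,1],o["q"],o["contact_force"],o["torque"],o["gripper_width"])
x=np.array([.995,-.1]); Q=[(.5024,-.2551,.2874),(.5314,-.2586,.3672),(.5697,-.2635,.4185),tuple(p)]
P=np.array([[np.dot(x,q[:2]),q[2]-.155] for q in Q])
# grip offset in z (c) and hinge x unknown; hinge z=.086, radius .24615
f=lambda v:np.hypot(P[:,0]-v[0],P[:,1]+v[1]-.086)-.24615
s=least_squares(f,[P[0,0]+.242,0]); print(s.x,s.fun*1e3)
print("deg",np.degrees(np.arctan2(P[:,1]+s.x[1]-.086,s.x[0]-P[:,0]))-10.53)
for hx in(P[0,0]+.242,): print(np.degrees(np.arctan2(P[:,1]-.086,hx-P[:,0]))-10.53)
ims=[]
im,d=bot.read_camera("scene"); print([(r["at"],r["score"]) for r in bot.pinpoint("hood_bar","scene")],proj("scene",p+R@[0,0,.155])); cv2.imwrite("pics/sc2.png",im); np.save("sd2.npy",d)
h=[r for r in bot.trace("hood","scene")][:1]
# hood top plane tilt from depth cloud
K,D,RR,t=cam("scene"); m=h[0]["mask"]&(d>0); ys,xs=np.nonzero(m); print(m.sum())
u=cv2.undistortPoints(np.c_[xs,ys].astype(float)[:,None],K,D)[:,0]; z=d[ys,xs]; W=(np.c_[u*z[:,None],z]-t)@RR
best=None;rng=np.random.default_rng(0)
for i in range(400):
    a=W[rng.choice(len(W),3)]; n=np.cross(a[1]-a[0],a[2]-a[0]); 
    if np.linalg.norm(n)<1e-6: continue
    n/=np.linalg.norm(n); k=abs((W-a[0])@n)<.003
    if best is None or k.sum()>best.sum(): best=k
C=W[best]; n=np.linalg.svd(C-C.mean(0))[2][2]; n*=np.sign(n[2]); print("plane",best.sum(),C.mean(0),n,"tilt",np.degrees(np.arccos(n[2])))
E
```

```text
t: 23.0
eef_pos: [0.6199, -0.2698, 0.4585]
tool_rot: [-0.0, 0.744, 0.668, -0.001]
contact_force: [-9.1, -3.0, 11.5]
gripper_width: 0.112
grasp_force: 60.9
23.0 [ 0.6199 -0.2698  0.4585] [ 0.9943 -0.1062 -0.0015] [-0.1781  0.5247  0.749   1.5253 -0.3671  1.238   0.5183] [-9.1123 -2.9578 11.4798] [-0.4549  1.7063 -0.2584] 0.11213566762066016
[ 0.7683 -0.0048] [ 0.3063 -0.3628 -0.2031  0.3129]
deg [-0.8134 19.0676 34.0711 49.1275]
[ 0.3239 20.1404 35.0082 49.8654]
[([146.0, 246.7], 0.85)] [[144.7509 245.3404]]
17426
plane 13204 [ 0.7378 -0.2862  0.1989] [ 0.7477 -0.0974  0.6568] tilt 48.94329427032104
```

View pics/sc2.png

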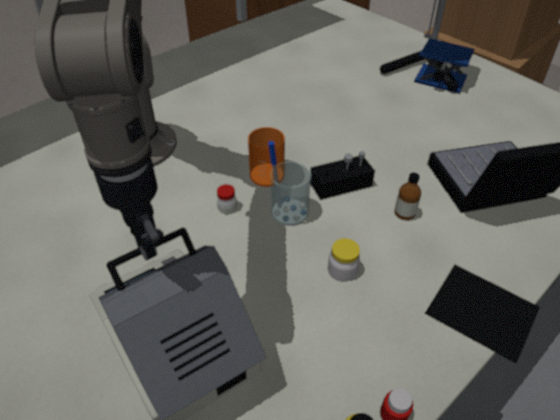

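The rod stands in the glass beaker at (283,170) and the bystanders are untouched. The hood is open and held by its bar at about (146,245). I'll check the tilt measurement against the shut baseline.

```bash
cat > tilt.py <<'E'
from h import *
def tilt(d,m):
    K,D,RR,t=cam("scene"); ys,xs=np.nonzero(m&(d>0))
    u=cv2.undistortPoints(np.c_[xs,ys].astype(float)[:,None],K,D)[:,0]; z=d[ys,xs]; W=(np.c_[u*z[:,None],z]-t)@RR
    best=None;rng=np.random.default_rng(0)
    for i in range(400):
        a=W[rng.choice(len(W),3)]; n=np.cross(a[1]-a[0],a[2]-a[0])
        if np.linalg.norm(n)<1e-6: continue
        n/=np.linalg.norm(n); k=abs((W-a[0])@n)<.003
        if best is None or k.sum()>best.sum(): best=k
    C=W[best]; n=np.linalg.svd(C-C.mean(0),full_matrices=False)[2][2]; n*=np.sign(n[2]); return best.sum(),C.mean(0),n,np.degrees(np.arctan2(n[0]*.995-n[1]*.1,n[2]))
E
python3 - <<'E'
from tilt import *
d=np.load("scened.npy"); m=np.zeros(d.shape,bool); m[300:360,130:220]=1
print(tilt(d,m)); d=np.load("sd2.npy"); m[:]=0; m[290:380,150:230]=1; print(tilt(d,m))
E
```

```text
(np.int64(5044), array([ 0.67630697, -0.28514202,  0.15570335]), array([-3.08502775e-04,  1.10416934e-03,  9.99999343e-01]), np.float64(-0.023913966098895303))
(np.int64(6885), array([ 0.73393155, -0.28235538,  0.20394514]), array([ 0.74761867, -0.09690706,  0.65702005]), np.float64(48.91563639124926))
```

Shut, the hood reads 0.0°, so its true angle now is 48.9°. I'll raise it 1.1° and relax the inward push.

```bash
python3 -m pendant '[[0,0,0.0018,-0.0015,0],[0,0,0.0018,-0.0015,0],[0,0,0,0,0],[0,0,0,0,0],[0,0,0,0,0],[0,0,0,0,0]]'
python3 - <<'E'
from tilt import *
im,d=bot.read_camera("scene"); m=np.zeros(d.shape,bool); m[290:380,150:230]=1; print(tilt(d,m)[3])
o,p,R=st(); print(p,o["contact_force"],o["joint_vel"])
E
```

```text
t: 23.65
eef_pos: [0.6236, -0.2701, 0.4606]
tool_rot: [0.0, 0.744, 0.668, -0.001]
contact_force: [-6.4, -4.7, 6.6]
gripper_width: 0.115
grasp_force: 60.4
49.85295809768883
[ 0.62353885 -0.27016504  0.46066886] [-5.04184743 -4.09482292  6.64722187] [ 0.00043133  0.00237561 -0.00045324  0.00063591 -0.00055081  0.00079661
  0.00015359]
```

The hood is steady at 49.9°, so I'm handing in.

```bash
python3 -c "
from station import bot
print(bot.hand_in())"
```

```text
the job is handed in; nothing more can be done
None
```

The beads were stirred with three full turns, the rod is left leaning in the glass beaker with all nine beads, and the hood was held open by its bar at a measured 49.9° when I handed in, at about 24 s.

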